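# Run the hand nut onto the reel stand's axle

## Robot

A 6-joint arm with a two-finger parallel gripper is mounted at the origin on the work surface. World frame = base frame: x ahead of the robot, y to its left, z up, the work surface at z = 0. Lengths are in mm, angles in rad, forces in N, time in s.
With the tool pointing down it reaches from about 275 to 1000 mm from the base axis. Payload 8.4 kg.
Tool frame: the origin (TCP) lies midway between the tips of the shut fingers; the grasp point (between the pads) lies 19 mm behind it; z points along the fingers, y is the line along which they close (so a half turn about z gives the same grasp; the last joint's range is limited). The gripper opens to 85 mm and grips with 20 to 120 N. Pads are 22 mm wide; open, the fingers measure 114 mm over their backs; the gripper's body (76 mm by 85 mm) begins 54 mm behind the grasp point. The pads swing forward as they close: fully open they stand 13 mm farther back than shut.
Start: joints at [1.19, 0.353, 1.633, -0, 1.155, -0.002], TCP at [231.127, 580.696, 231.281] pointing down, gripper open.
Joint ranges: [-2.63, 2.63], [-0.92, 2.1], [0.06, 2.66], [-1.3, 4.44], [0, 2.69], [-3.02, 3.02]. Speed limits (rad/s): [2.22, 2.22, 2.79, 3.14, 3.14, 3.14].

## Interface

Orientations are given as [roll, pitch, yaw] about the fixed x, y, z axes, in that order (R = Rz(yaw) Ry(pitch) Rx(roll)).
In Python, from rig import telemetry, optics, r gives the robot as it stands.
- The arm moves only by the tool play_rows, never from a script. Its arguments are lists of equal length, an entry for each row: "dp": the shift along the tool's x, y, z in units of 40 mm (1.0 is 40 mm), a list of three; "rot": the turn, a rotation vector about the tool's x, y, z in units of 6 degrees (1.0 is 6 degrees), a list of three. In form: {"dp": [[tx, ty, tz], ...], "rot": [[ax, ay, az], ...]}. A call has 1 to 5 rows; each row is the pose to reach, as a shift and turn from the pose commanded when the call began, along the tool's axes at that moment; what a row does not reach only later rows make up. A row lasts 1/12 s, in which the tool goes at most 41.7 mm and 7.16 degrees, less where a joint would pass 70% of its speed; a pose out of reach is approached as far as the arm can. A call with a gripper value outside its range is refused whole. "fingers" is the opening, from 0 (shut) to 1 (fully open), set as the call begins (left out, the last holds). The fingers move at their own pace and stop on an object; "grip_force" is the grip in N (left out, the last holds). Time passes only in rows, so rows that repeat a pose let the fingers close. It gives the time, the measured TCP pose, the force, the opening and the grip force at its end, in the units of the state.
- telemetry.sense(): the state, without advancing time (a new reading comes with each control period).
- optics.grab_frame(name): name is "scene" or "top"; returns a dict with "color" (384x512x3 uint8, red, green, blue), "mtx" (3x3 intrinsics, pixels), "R" (3x3) and "t" (3): a world point X has camera coordinates R X + t. Camera axes: x right, y down, z forward; pixel columns grow to the right and rows downward; lengths in mm; the calibration is good to about 2 mm. A picture is of the moment at which its call begins. There is no depth.
- r.sign_off(): hands the job in; it is judged then, once.
The state is a dict: "clock": time; "qpos": joint angles; "qvel": joint speeds; "joint_efforts": joint torques, N m; "eef_pos": TCP position; "tcp_rot": TCP orientation; "contact_force": force on the tool from outside, world axes, zero at the start; "wrist_torque": the same for the moment, N m; "opening": opening from 0.0 (shut) to 1.0 (fully open); "grasp_force": force on a finger pad.
Only numpy, scipy, OpenCV 4.12 (cv2) and the standard library are available. Lean on these libraries where they do the work, as an engineer would, in place of code of your own. Each camera call takes 0.05 s, during which the arm holds its last target. There are 200 camera calls.

## Task

Clamp the empty reel on its stand with the hand nut: set the nut level over the axle end, ease it backward (anticlockwise from above) under light pressure until it drops into the thread, then run it forward (clockwise) fully home, nip it up snug on the reel and let go. Never force it against the thread, and leave the screwdriver, relay and jar where they are.

Things in the scene. Friction and masses are not known exactly. Their poses are not given: they have to be found in the camera images.
- nut: Hand nut: plain metal hexagonal ring, 48 mm across flats, 30 mm high, 0.12 kg, standing on the bench. Origin: centre of its underside. Flats face the yaw of its x axis and every 60 degrees on. Grip two opposite flats from above, about 23 mm over the underside. Bore 34 mm with three inner lugs 120 degrees apart, 3.5 mm long, 3 mm thick, underside 14 mm up, 24 mm free between them.
- stand: Round dark steel base of the reel stand, 150 mm across, 12 mm high, fixed to the bench. Origin: centre of its underside. Its yaw says nothing of where the thread starts lie.
- reel: Empty grey plastic reel, fixed on the stand: flanges 124 mm across, upper flange's top 54 mm over the origin, on it a boss 47 mm across whose top, the nut's seat, is 62 mm over the origin. Origin: centre of its underside, on the axle's axis.
- axle: Upright steel axle fixed through the reel, 22 mm thick, thread 32 mm outside. Origin: on the axis at the reel's underside. Right-hand three-start thread, lead 24 mm a turn, 2 mm axial play. From the drop it is 130 to 170 degrees clockwise to tight. About 0.1 to 0.2 N m is snug; over 0.25 N m risks forcing it (80 N on the thread).
- driver: Bystander: screwdriver with black handle, 170 mm long, lying on the bench; origin under its middle.
- relay: Bystander: grey stepped relay module, 60 x 22 x 46 mm, standing on the bench; origin: centre of its underside.
- jar: Bystander: small closed jar, 56 mm across, 70 mm high, standing on the bench; origin: centre of its underside.
- axle_tip (a point): Centre of the axle's top, a cone from 14 mm to 22 mm wide over 6 mm that centres the nut; the axle is plain for 14 mm below this point, down to the flat thread ends.
- thread_top (a point): On the axis, level with the flat thread ends on which the nut's lugs first rest. Every 120 degrees a gap lets all three lugs drop 6 to 8 mm, with up to 21 degrees of free turn in it; its angle differs each time. A 4 mm stop tooth beside each gap blocks turning clockwise off the flats, and anticlockwise any further once dropped. Up to about 100 degrees anticlockwise finds the gap.
- seat (a point): Centre of the top of the reel's boss, the face the nut clamps. Nut's underside above it: 0 when home; 7 to 9 mm just dropped into the thread; 15.3 mm resting on the flat thread ends; 19.3 mm if its lugs happen to stand on the stop teeth (it then first steps 4 mm down to the flats). Placed by luck over the gaps, it drops at once.

How it is judged (in metres and radians):
On the way, in this order (a step that is already met when the one before it is completed fails the run):
1. the nut is set level over the axle end (horizontal distance between nut and axle below 0.004 m and z of nut in the frame of reel below 0.085 m and angle between nut's own z axis and vertical below 0.1 rad), for 0.1 s.
2. the nut has been run on and nipped up against the reel (z of nut in the frame of reel below 0.0635 m and contact force between nut and reel above 4 N), for 0.2 s.
At the end, for the whole second after the job is handed in: The nut sits level (within 0.05 rad) and centred (3 mm) on the axle, home on the reel's boss within 1.5 mm, at rest, still clamping the reel with more than 3 N, and the robot has let go (z of nut in the frame of reel below 0.0635 m and horizontal distance between nut and axle below 0.003 m and angle between nut's own z axis and vertical below 0.05 rad and linear speed of nut below 0.01 m/s and contact force between nut and reel above 3 N); the robot touches nothing.
It fails at once if the nut is forced on the thread (contact force between nut and axle above 80 N).
It fails at once if a bystander is disturbed (distance of any of driver, relay, jar from where it was at the start of the episode above 0.02 m).
It also fails if it takes over 72 s, if anything falls off the work surface, if the arm or the gripper's body presses on something with over 40 N, if the wrist force passes 120 N, or if a joint passes its speed limit or range.

## Working session

There is one attempt and no reset: what is moved stays moved. The work goes in short steps, Python scripts to look and compute and a tool call to move; the robot and the scene stay as the last step left them, time stands still between calls to the robot, and variables do not carry over. Pictures are saved under pics/ and viewed, at most 10 in all, crops included, and the job is handed in when it is done.

Besides the shell and the picture viewer there is one more tool, called after "Call:" in YAML: its name, and indented under it one key for each argument. play_rows: Moves the arm, as the interface text tells. Its arguments: {"type":"object","properties":{"dp":{"type":"array"},"rot":{"type":"array"},"fingers":{"type":"number"},"grip_force":{"type":"number"}},"required":["dp","rot"]}

```bash
mkdir -p pics; ls; python3 - <<'E'
from rig import telemetry, optics, r
import cv2
print(telemetry.sense())
for n in("scene","top"):
    f=optics.grab_frame(n); cv2.imwrite(f"pics/{n}0.png",f["color"][:,:,::-1]); print(n,f["mtx"],f["R"],f["t"])
E
```

```text
pics
{'clock': 0.0, 'qpos': array([ 1.18961281e+00,  3.53646602e-01,  1.63412808e+00,  1.26807932e-05,
        1.15519169e+00, -2.37727632e-03]), 'qvel': array([-1.54544767e-03,  1.24282602e-04,  6.17474093e-04,  4.85427636e-04,
       -8.22554901e-04,  2.98503830e-05]), 'joint_efforts': array([-1.80356169e-04, -6.05243325e+01, -3.42060399e+01, -1.19553852e-04,
        9.41825216e-03, -7.19348463e-05]), 'eef_pos': array([230.94065463, 580.26253409, 230.56523416]), 'tcp_rot': array([-3.14021897e+00, -1.48599257e-05,  2.76278127e+00]), 'contact_force': array([ 0.08611608, -0.65133108, -0.15002995]), 'wrist_torque': array([-0.03147615, -0.06952835,  0.0165539 ]), 'grasp_force': 0.0, 'opening': 0.997120452858559}
scene [[347.64435325   0.         257.89870902]
 [  0.         347.64435325 191.19300226]
 [  0.           0.           1.        ]] [[ 0.76893689  0.63925227 -0.00962248]
 [ 0.44641251 -0.54762846 -0.70768563]
 [-0.45765919  0.53986999 -0.70646193]] [-408.77879394 -266.58694658 1123.13092369]
top [[421.58517079   0.         251.3343016 ]
 [  0.         421.58517079 187.22132081]
 [  0.           0.           1.        ]] [[-0.02131601 -0.99964047  0.01626521]
 [-0.9982557   0.02038494 -0.05540769]
 [ 0.05505621 -0.01741791 -0.99833132]] [ -92.49144947  610.41154576 1046.14238355]
```

View pics/scene0.png

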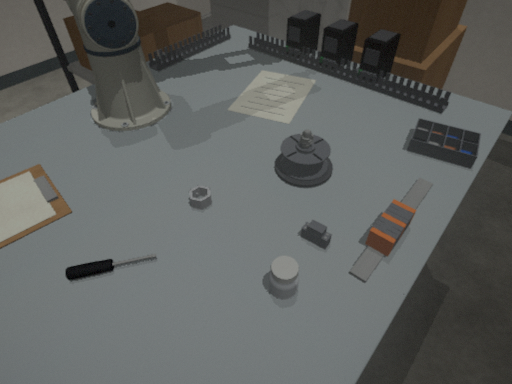

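View pics/top0.png

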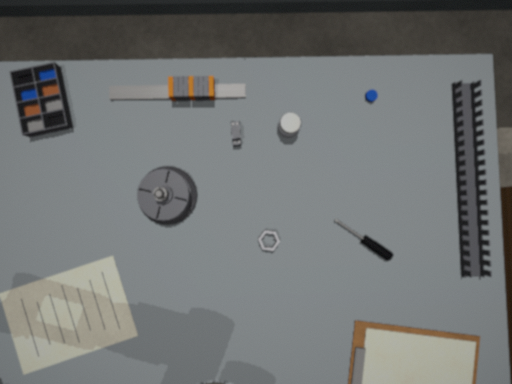

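The scene view shows the nut at (200,197) and the axle tip at about (307,131). In the top view, the nut is at (269,241) and the tip at about (160,194). Next I'll enlarge these.

```bash
cat > h.py <<'E'
import numpy as np, cv2
from rig import telemetry, optics, r
def ray(f,uv):
    d=f["R"].T@np.linalg.solve(f["mtx"],[uv[0],uv[1],1.]); return -f["R"].T@f["t"],d
def plane(f,uv,z):
    o,d=ray(f,uv); return o+d*(z-o[2])/d[2]
def tri(f1,a,f2,b):
    o1,d1=ray(f1,a);o2,d2=ray(f2,b)
    s=np.linalg.lstsq(np.c_[d1,-d2],o2-o1,rcond=None)[0]
    p,q=o1+s[0]*d1,o2+s[1]*d2; return (p+q)/2,np.linalg.norm(p-q)
def proj(f,X):
    c=f["mtx"]@(f["R"]@np.array(X,float)+f["t"]); return c[:2]/c[2]
def crop(f,u,v,w,k):
    return cv2.resize(f["color"][v-w:v+w,u-w:u+w,::-1],None,fx=k,fy=k,interpolation=cv2.INTER_CUBIC)
E
python3 - <<'E'
from h import *
S=optics.grab_frame("scene");T=optics.grab_frame("top")
a=np.hstack([crop(T,269,241,18,11),crop(S,200,197,18,11)])
b=np.hstack([crop(T,165,194,33,6),crop(S,304,150,33,6)])
cv2.imwrite("pics/c1.png",np.vstack([a,b]))
# nut mask vs background
for n,f,(u,v) in(("T",T,(269,241)),("S",S,(200,197))):
    g=cv2.cvtColor(f["color"],cv2.COLOR_RGB2GRAY)[v-18:v+18,u-18:u+18].astype(int)
    bg=np.median(g); m=(abs(g-bg)>14).astype(np.uint8)
    c=max(cv2.findContours(m,cv2.RETR_EXTERNAL,2)[0],key=cv2.contourArea)
    x=c[:,0]+[u-18,v-18]; print(n,bg,cv2.contourArea(c),x.min(0),x.max(0))
    M=cv2.moments(c);uv=[M["m10"]/M["m00"]+u-18,M["m01"]/M["m00"]+v-18]
    print(uv,plane(f,uv,15),plane(f,uv,30))
p,e=tri(S,(307,132),T,(160,194));print(p,e)
E
```

```text
T 135.0 292.0 [258 231] [279 253]
[268.4994292237443, 240.84303652968038] [ 472.65130746 -145.52223461   15.        ] [ 473.73789072 -144.69325181   30.        ]
S 121.0 182.5 [188 196] [211 209]
[200.337899543379, 203.52602739726026] [ 490.57058826 -158.27767904   15.        ] [ 502.2656145  -166.79713118   30.        ]
[593.5570412  106.78175585 114.10864285] 4.426244034020212
```

View pics/c1.png

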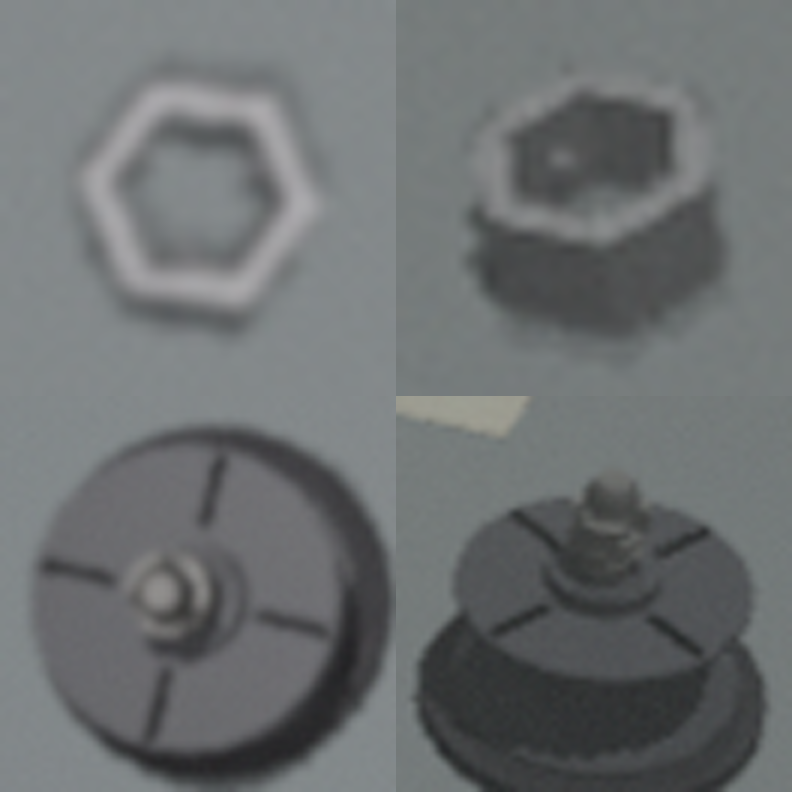

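The crops show the hexagonal nut with its top face centred near T(268.7,240.1) and S(199.8,193). The axle cone tip is near T(158.8,193.3) and S(306.5,130.8). The upper flange centre is near T(163,193.5) and S(305,148.5).

```bash
python3 - <<'E'
from h import *
S=optics.grab_frame("scene");T=optics.grab_frame("top")
print("nut",plane(T,(268.7,240.1),30),plane(S,(199.8,193),30),tri(S,(199.8,193),T,(268.7,240.1)))
print("tip",plane(T,(158.8,193.3),117),plane(S,(306.5,130.8),117),tri(S,(306.5,130.8),T,(158.8,193.3)))
# flange: mask by contour between dark stand and flange: ellipse
print("flange",plane(T,(163,193.5),66),plane(S,(305,148.5),66))
V=np.array([(150,80),(270,98),(320,205),(250,303),(130,290),(82,185)])/11-.5+[251,223]
P=np.array([plane(T,v,30)[:2] for v in V]);print(P.mean(0),np.linalg.norm(P-P.mean(0),axis=1))
d=P-P.mean(0);a=np.degrees(np.arctan2(d[:,1],d[:,0]));print(a%60)
# bright top-face mask fit, sixfold
g=cv2.cvtColor(T["color"],cv2.COLOR_RGB2GRAY)[223:259,251:287]
ys,xs=np.where(g>148);X=np.array([plane(T,(x+251,y+223),30)[:2] for x,y in zip(xs,ys)])
c=cv2.minEnclosingCircle(np.array([xs,ys]).T.astype(np.float32));print(len(xs),X.mean(0),c[0][0]+251,c[0][1]+223)
d=X-X.mean(0);z=d[:,0]+1j*d[:,1];print("vertex ang",np.degrees(np.angle((np.abs(z)**4*np.exp(6j*np.angle(z))).sum())/6)%60, abs(z).max())
E
```

```text
nut [ 475.55773045 -145.23381805   30.        ] [ 476.94752506 -144.42275022   30.        ] (array([ 476.03209503, -144.68571253,   29.56354061]), np.float64(1.5210684479008252))
tip [593.31227089 107.54342515 117.        ] [593.5018699  108.24515482 117.        ] (array([593.52457439, 107.66063685, 117.29286384]), np.float64(0.5654825329047205))
flange [594.93109736 107.8001695   66.        ] [595.60125308 106.61429856  66.        ]
[ 475.59864459 -145.27047698] [27.85897103 26.58149531 27.10852158 26.9477207  26.81505275 26.74580146]
[22.73270857 22.3760233  23.21579168 23.16275067 22.42998889 24.67227806]
108 [ 476.14305737 -145.9268603 ] 269.0249996185303 239.875
vertex ang 20.042946476588813 25.42317150496796
```

Call:
play_rows:
  dp:
    - [-0.62,-0.73,0.1]
    - [-1.24,-1.46,0.2]
    - [-1.86,-2.18,0.3]
    - [-2.48,-2.91,0.4]
    - [-3.1,-3.64,0.5]
  rot:
    - [0,0,0]
    - [0,0,0]
    - [0,0,0]
    - [0,0,0]
    - [0,0,0]
  fingers: 1

```text
clock: 0.72
eef_pos: [292.6, 397.9, 211.1]
tcp_rot: [3.141, 0.0, 2.763]
contact_force: [0.4, 0.2, 0.1]
opening: 1.0
grasp_force: 0.0
```

Call:
play_rows:
  dp:
    - [-0.62,-0.73,0.1]
    - [-1.24,-1.46,0.2]
    - [-1.86,-2.18,0.3]
    - [-2.48,-2.91,0.4]
    - [-3.1,-3.64,0.5]
  rot:
    - [0,0,0]
    - [0,0,0]
    - [0,0,0]
    - [0,0,0]
    - [0,0,0]

```text
clock: 1.13
eef_pos: [354.1, 216.8, 191.3]
tcp_rot: [3.141, 0.0, 2.763]
contact_force: [0.6, -0.3, -0.8]
opening: 0.999
grasp_force: 0.0
```

Call:
play_rows:
  dp:
    - [-0.62,-0.73,0.1]
    - [-1.24,-1.46,0.2]
    - [-1.86,-2.18,0.3]
    - [-2.48,-2.91,0.4]
    - [-3.1,-3.64,0.5]
  rot:
    - [0,0,0]
    - [0,0,0]
    - [0,0,0]
    - [0,0,0]
    - [0,0,0]

```text
clock: 1.55
eef_pos: [415.6, 35.4, 171.4]
tcp_rot: [3.141, 0.001, 2.763]
contact_force: [1.0, 1.3, 0.9]
opening: 1.002
grasp_force: 0.0
```

Call:
play_rows:
  dp:
    - [-0.62,-0.73,0.1]
    - [-1.24,-1.46,0.2]
    - [-1.86,-2.18,0.3]
    - [-2.48,-2.91,0.4]
    - [-3.1,-3.64,0.5]
  rot:
    - [0,0,0]
    - [0,0,0]
    - [0,0,0]
    - [0,0,0]
    - [0,0,0]

```text
clock: 1.97
eef_pos: [476.9, -146.0, 151.2]
tcp_rot: [3.141, 0.0, 2.762]
contact_force: [0.4, 0.2, 0.1]
opening: 0.996
grasp_force: 0.0
```

Call:
play_rows:
  dp:
    - [0,0,0]
    - [0,0,0]
    - [0,0,0]
    - [0,0,0]
    - [0,0,0]
  rot:
    - [0,0,1.1]
    - [0,0,2.2]
    - [0,0,3.3]
    - [0,0,4.4]
    - [0,0,5.5]

```text
clock: 2.38
eef_pos: [476.6, -144.0, 151.2]
tcp_rot: [-3.142, -0.0, 2.181]
contact_force: [0.1, 0.5, 0.5]
opening: 1.0
grasp_force: 0.0
```

Call:
play_rows:
  dp:
    - [0,0,0]
    - [0,0,0]
    - [0,0,0]
    - [0,0,0]
    - [0,0,0]
  rot:
    - [0,0,1.1]
    - [0,0,2.2]
    - [0,0,3.3]
    - [0,0,4.4]
    - [0,0,5.5]

```text
clock: 2.8
eef_pos: [476.6, -143.9, 151.3]
tcp_rot: [3.141, 0.0, 1.605]
contact_force: [0.0, 0.5, 0.3]
opening: 1.0
grasp_force: 0.0
```

Call:
play_rows:
  dp:
    - [0,0,0]
    - [0,0,0]
    - [0,0,0]
    - [0,0,0]
  rot:
    - [0,0,0.8]
    - [0,0,1.6]
    - [0,0,1.6]
    - [0,0,1.6]

```text
clock: 3.13
eef_pos: [476.6, -143.9, 151.3]
tcp_rot: [3.142, 0.0, 1.446]
contact_force: [-0.9, -0.2, -0.3]
opening: 1.0
grasp_force: 0.0
```

Call:
play_rows:
  dp:
    - [-0.03,-0.01,0.6]
    - [-0.03,-0.01,1.2]
    - [-0.03,-0.01,1.8]
    - [-0.03,-0.01,2.4]
    - [-0.03,-0.01,2.8]
  rot:
    - [0,0,0]
    - [0,0,0]
    - [0,0,0]
    - [0,0,0]
    - [0,0,0]

```text
clock: 3.55
eef_pos: [475.2, -144.7, 37.5]
tcp_rot: [-3.14, -0.0, 1.446]
contact_force: [-0.1, 1.0, 0.1]
opening: 1.001
grasp_force: 0.0
```

Call:
play_rows:
  dp:
    - [0,0,0.3]
    - [0,0,0.6]
    - [0,0,0.8]
    - [0,0,0.95]
    - [0,0,0.95]
  rot:
    - [0,0,0]
    - [0,0,0]
    - [0,0,0]
    - [0,0,0]
    - [0,0,0]

```text
clock: 3.97
eef_pos: [475.6, -144.8, 0.4]
tcp_rot: [-3.14, -0.0, 1.445]
contact_force: [0.2, -0.2, 0.6]
opening: 1.005
grasp_force: 0.0
```

Call:
play_rows:
  dp:
    - [0,0,0]
    - [0,0,0]
    - [0,0,0]
    - [0,0,0]
    - [0,0,0]
  rot:
    - [0,0,0]
    - [0,0,0]
    - [0,0,0]
    - [0,0,0]
    - [0,0,0]
  fingers: 0.4
  grip_force: 50

```text
clock: 4.38
eef_pos: [476.5, -145.1, 2.2]
tcp_rot: [3.14, 0.0, 1.444]
contact_force: [-0.2, 0.6, 5.0]
opening: 0.552
grasp_force: 52.0
```

Call:
play_rows:
  dp:
    - [0,0,0]
    - [0,0,0]
    - [0,0,0]
    - [0,0,0]
    - [0,0,0]
  rot:
    - [0,0,0]
    - [0,0,0]
    - [0,0,0]
    - [0,0,0]
    - [0,0,0]

```text
clock: 4.8
eef_pos: [476.5, -145.1, 2.1]
tcp_rot: [3.14, 0.0, 1.444]
contact_force: [-0.4, 0.3, 5.3]
opening: 0.55
grasp_force: 52.0
```

Call:
play_rows:
  dp:
    - [0,0,-0.4]
    - [0,0,-1.3]
    - [0,0,-2.2]
    - [0,0,-3.1]
    - [0,0,-4.0]
  rot:
    - [0,0,0]
    - [0,0,0]
    - [0,0,0]
    - [0,0,0]
    - [0,0,0]

```text
clock: 5.22
eef_pos: [475.6, -144.8, 163.3]
tcp_rot: [3.141, 0.0, 1.443]
contact_force: [0.8, -0.7, -1.8]
opening: 0.558
grasp_force: 51.9
```

Call:
play_rows:
  dp:
    - [0.4,0.13,0]
    - [1.1,0.35,0]
    - [1.8,0.57,0]
    - [2.5,0.79,0]
    - [3.32,1.05,0]
  rot:
    - [0,0,-0.87]
    - [0,0,-1.74]
    - [0,0,-2.61]
    - [0,0,-3.48]
    - [0,0,-4.35]

```text
clock: 5.63
eef_pos: [534.7, -17.8, 161.9]
tcp_rot: [3.141, 0.0, 1.903]
contact_force: [1.2, -0.7, -1.9]
opening: 0.553
grasp_force: 52.1
```

```bash
cat >> h.py <<'E'
def delta(x,y,z,yaw=None):
    s=telemetry.sense(); p=s["eef_pos"]; w=s["tcp_rot"][2]; D=np.array([x,y,z])-p
    print(p.round(1),s["tcp_rot"].round(3),"q6",s["qpos"][5].round(2),"t",s["clock"])
    print("dp",np.round([(D[0]*np.cos(w)+D[1]*np.sin(w))/40,(D[0]*np.sin(w)-D[1]*np.cos(w))/40,-D[2]/40],3), "az", None if yaw is None else round(-(yaw-np.degrees(w))/6,2))
E
python3 -c "
from h import *
delta(593.5,107.6,162,135)"
```

```text
[534.7 -17.8 161.9] [3.141 0.    1.903] q6 -0.37 t 5.6333
dp [ 2.485e+00  2.413e+00 -2.000e-03] az -4.33
```

Call:
play_rows:
  dp:
    - [0.6,0.6,0]
    - [1.3,1.26,0]
    - [1.9,1.85,0]
    - [2.48,2.41,0]
    - [2.48,2.41,0]
  rot:
    - [0,0,-0.9]
    - [0,0,-1.8]
    - [0,0,-2.7]
    - [0,0,-3.6]
    - [0,0,-4.3]

```text
clock: 6.05
eef_pos: [596.3, 111.3, 162.0]
tcp_rot: [3.138, 0.001, 2.357]
contact_force: [-0.8, -1.2, -0.7]
opening: 0.553
grasp_force: 52.1
```

Call:
play_rows:
  dp:
    - [0,0,0]
    - [0,0,0]
    - [0,0,0]
  rot:
    - [0,0,0]
    - [0,0,0]
    - [0,0,0]

```text
clock: 6.3
eef_pos: [593.2, 105.6, 161.3]
tcp_rot: [-3.141, -0.0, 2.346]
contact_force: [-0.0, 0.6, -0.9]
opening: 0.547
grasp_force: 52.1
```

```bash
python3 - <<'E'
from h import *
delta(593.5,107.6,162,135)
S=optics.grab_frame("scene");T=optics.grab_frame("top")
cv2.imwrite("pics/c2.png",np.hstack([crop(S,305,128,36,10),crop(T,155,194,0+36,10)])[:600,:1440] if 0 else np.hstack([crop(S,305,128,36,5),crop(T,155,194,36,5)]))
E
```

```text
[593.2 105.6 161.3] [-3.141 -0.     2.346] q6 -0.6 t 6.3
dp [ 0.03   0.039 -0.018] az -0.09
```

View pics/c2.png

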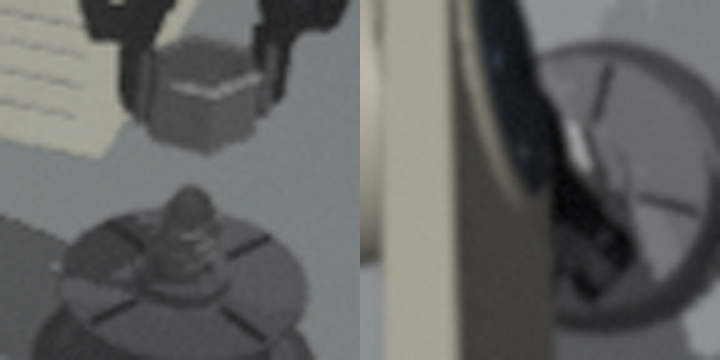

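The scene view shows the nut held level at about (207,100) in the crop, above the cone tip at (190,190). Its offset matches the telemetry, so I'll correct by about 2 mm and descend.

Call:
play_rows:
  dp:
    - [0.03,0.04,0.3]
    - [0.03,0.04,0.7]
    - [0.03,0.04,1.1]
    - [0.03,0.04,1.3]
    - [0.03,0.04,1.3]
  rot:
    - [0,0,0]
    - [0,0,0]
    - [0,0,0]
    - [0,0,0]
    - [0,0,0]

```text
clock: 6.82
eef_pos: [592.5, 107.7, 106.8]
tcp_rot: [-3.138, -0.002, 2.348]
contact_force: [0.1, -0.2, -2.1]
opening: 0.549
grasp_force: 52.1
```

Call:
play_rows:
  dp:
    - [0,0,0.03]
    - [0,0,0.06]
    - [0,0,0.09]
    - [0,0,0.12]
    - [0,0,0.12]
  rot:
    - [0,0,0]
    - [0,0,0]
    - [0,0,0]
    - [0,0,0]
    - [0,0,0]

```text
clock: 7.23
eef_pos: [594.7, 108.5, 105.1]
tcp_rot: [3.141, 0.001, 2.349]
contact_force: [0.4, 0.6, 1.6]
opening: 0.551
grasp_force: 52.6
```

```bash
python3 -c "
from h import *
delta(593.5,107.6,95)
print(telemetry.sense()['contact_force'],telemetry.sense()['wrist_torque'])"
```

```text
[594.7 108.5 105.1] [3.141e+00 1.000e-03 2.349e+00] q6 -0.6 t 7.2333
dp [ 0.006 -0.037  0.253] az None
[0.4065275  0.60276264 1.63147598] [-0.01321164  0.05905362 -0.04988468]
```

Call:
play_rows:
  dp:
    - [0,-0.01,0.03]
    - [0,-0.01,0.06]
    - [0,-0.01,0.09]
    - [0,-0.01,0.09]
  rot:
    - [0,0,0]
    - [0,0,0]
    - [0,0,0]
    - [0,0,0]

```text
clock: 7.57
eef_pos: [593.6, 108.0, 100.5]
tcp_rot: [-3.141, -0.0, 2.349]
contact_force: [0.6, 0.1, -1.4]
opening: 0.552
grasp_force: 52.2
```

```bash
python3 -c "
from h import *
delta(593.5,107.6,95)
print(telemetry.sense()['contact_force'],telemetry.sense()['wrist_torque'])"
```

```text
[593.6 108.  100.5] [-3.141 -0.     2.349] q6 -0.6 t 7.5667
dp [-0.006 -0.009  0.138] az None
[ 0.55907675  0.0978295  -1.36389119] [0.02724992 0.00386911 0.02208354]
```

No contact yet. Continuing down.

Call:
play_rows:
  dp:
    - [0,0,0.03]
    - [0,0,0.06]
    - [0,0,0.09]
    - [0,0,0.12]
    - [0,0,0.12]
  rot:
    - [0,0,0]
    - [0,0,0]
    - [0,0,0]
    - [0,0,0]
    - [0,0,0]

```text
clock: 7.98
eef_pos: [593.8, 108.1, 95.7]
tcp_rot: [-3.141, -0.0, 2.349]
contact_force: [-0.5, 1.6, -1.1]
opening: 0.552
grasp_force: 52.2
```

Call:
play_rows:
  dp:
    - [0,0,0.03]
    - [0,0,0.06]
    - [0,0,0.09]
    - [0,0,0.09]
  rot:
    - [0,0,0]
    - [0,0,0]
    - [0,0,0]
    - [0,0,0]

```text
clock: 8.32
eef_pos: [593.8, 108.1, 92.2]
tcp_rot: [-3.141, -0.0, 2.349]
contact_force: [-0.5, 0.2, -2.0]
opening: 0.549
grasp_force: 52.3
```

```bash
python3 -c "
from h import *
delta(593.5,107.6,90)
print(telemetry.sense()['contact_force'],telemetry.sense()['wrist_torque'])"
```

```text
[593.8 108.1  92.2] [-3.141 -0.     2.349] q6 -0.6 t 8.3167
dp [-0.004 -0.014  0.056] az None
[-0.46105348  0.2451236  -1.95439796] [ 0.14893389  0.12159702 -0.0427917 ]
```

Call:
play_rows:
  dp:
    - [0,-0.01,0.02]
    - [0,-0.01,0.04]
    - [0,-0.01,0.06]
    - [0,-0.01,0.06]
  rot:
    - [0,0,0]
    - [0,0,0]
    - [0,0,0]
    - [0,0,0]

```text
clock: 8.65
eef_pos: [593.7, 107.9, 90.1]
tcp_rot: [3.141, 0.0, 2.349]
contact_force: [-0.5, 2.1, -0.5]
opening: 0.554
grasp_force: 52.4
```

```bash
python3 -c "
from h import *
delta(593.5,107.6,90)
print(telemetry.sense()['contact_force'],telemetry.sense()['wrist_torque'])"
```

```text
[593.7 107.9  90.1] [3.141 0.    2.349] q6 -0.6 t 8.65
dp [-0.002 -0.01   0.001] az None
[-0.49783634  2.13750234 -0.53292138] [0.38954903 0.04144604 0.00066945]
```

Call:
play_rows:
  dp:
    - [0.01,0.01,0.02]
    - [0.01,0.01,0.04]
    - [0.01,0.01,0.06]
    - [0.01,0.01,0.06]
  rot:
    - [0,0,0]
    - [0,0,0]
    - [0,0,0]
    - [0,0,0]

```text
clock: 8.98
eef_pos: [593.5, 108.2, 87.4]
tcp_rot: [-3.141, -0.0, 2.349]
contact_force: [0.7, -0.5, -0.9]
opening: 0.55
grasp_force: 52.4
```

```bash
python3 -c "
from h import *
delta(593.5,107.6,90)
print(telemetry.sense()['contact_force'],telemetry.sense()['wrist_torque'])"
```

```text
[593.5 108.2  87.4] [-3.141 -0.     2.349] q6 -0.6 t 8.9833
dp [-0.011 -0.009 -0.065] az None
[ 0.68329628 -0.46808225 -0.859081  ] [ 0.00865034  0.04789446 -0.05404251]
```

Call:
play_rows:
  dp:
    - [0,0,0.02]
    - [0,0,0.04]
    - [0,0,0.06]
    - [0,0,0.06]
  rot:
    - [0,0,0]
    - [0,0,0]
    - [0,0,0]
    - [0,0,0]

```text
clock: 9.32
eef_pos: [593.6, 108.3, 85.1]
tcp_rot: [-3.141, -0.0, 2.349]
contact_force: [-0.4, -0.8, -1.5]
opening: 0.549
grasp_force: 52.4
```

```bash
python3 -c "
from h import *
delta(593.5,107.6,90)
print(telemetry.sense()['contact_force'],telemetry.sense()['wrist_torque'])"
```

```text
[593.6 108.3  85.1] [-3.141 -0.     2.349] q6 -0.6 t 9.3167
dp [-0.011 -0.013 -0.123] az None
[-0.38960628 -0.76889982 -1.49738975] [-0.02416045 -0.03698607 -0.01658231]
```

```bash
python3 - <<'E'
from h import *
S=optics.grab_frame("scene")
cv2.imwrite("pics/c3.png",crop(S,305,140,32,9))
for z in (74+0,83,113,117.3,89.3): print(z,(proj(S,(593.6,108,z))-[273,108]+.5)*9)
E
```

```text
74 [291.80774585 340.52699277]
83 [294.65093384 314.03065974]
113 [304.44285044 222.77750151]
117.3 [305.88748705 209.31459548]
89.3 [296.66657298 295.24644772]
```

View pics/c3.png

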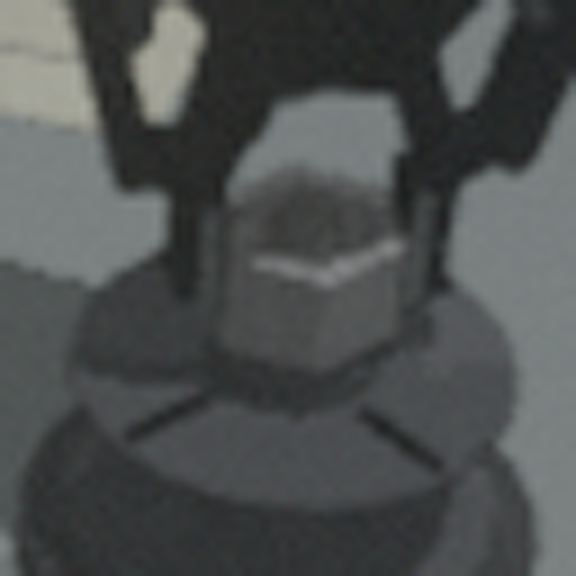

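The nut is centred on the axle. Its near bottom vertex is at (320,375) in the crop, close above the boss, so the lugs entered the gaps by luck. I'll go on down to contact.

Call:
play_rows:
  dp:
    - [0,0,0.02]
    - [0,0,0.04]
    - [0,0,0.05]
    - [0,0,0.05]
  rot:
    - [0,0,0]
    - [0,0,0]
    - [0,0,0]
    - [0,0,0]

```text
clock: 9.7
eef_pos: [593.9, 108.4, 84.4]
tcp_rot: [3.141, 0.0, 2.349]
contact_force: [-3.2, -0.7, 9.3]
opening: 0.55
grasp_force: 53.9
```

```bash
python3 -c "
from h import *
delta(593.5,107.6,90)
print(telemetry.sense()['contact_force'],telemetry.sense()['wrist_torque'])"
```

```text
[593.9 108.4  84.4] [3.141 0.    2.349] q6 -0.6 t 9.7
dp [-0.008 -0.021 -0.141] az None
[-3.16143177 -0.65392763  9.31333612] [-0.17082193  0.62729994 -0.01444165]
```

Call:
play_rows:
  dp:
    - [0,0,-0.02]
    - [0,0,-0.015]
    - [0,0,-0.015]
    - [0,0,-0.015]
    - [0,0,-0.015]
  rot:
    - [0,0,0]
    - [0,0,0.5]
    - [0,0,1.0]
    - [0,0,1.5]
    - [0,0,2.0]

```text
clock: 10.12
eef_pos: [593.7, 108.3, 84.0]
tcp_rot: [3.141, 0.0, 2.137]
contact_force: [0.1, -0.2, 0.7]
opening: 0.551
grasp_force: 52.6
```

```bash
cat > s.py <<'E'
from h import *
s=telemetry.sense();p=s["eef_pos"];F=s["contact_force"];M=s["wrist_torque"]
print("t",s["clock"],"p",p.round(1),"yaw",np.degrees(s["tcp_rot"][2]).round(1),"q6",s["qpos"][5].round(2),"F",F.round(1),"M",M.round(2),"vel",s["qvel"][5].round(3))
E
python3 s.py
```

```text
t 10.1167 p [593.7 108.3  84. ] yaw 122.5 q6 -0.39 F [ 0.1 -0.2  0.7] M [-0.03  0.04  0.05] vel 0.623
```

Call:
play_rows:
  dp:
    - [0,0,0.01]
    - [0,0,0.018]
    - [0,0,0.026]
    - [0,0,0.034]
    - [0,0,0.034]
  rot:
    - [0,0,0.8]
    - [0,0,1.6]
    - [0,0,2.4]
    - [0,0,3.2]
    - [0,0,3.2]

```text
clock: 10.53
eef_pos: [593.7, 108.4, 82.6]
tcp_rot: [3.141, 0.0, 1.801]
contact_force: [-0.4, 0.9, 1.8]
opening: 0.554
grasp_force: 52.6
```

```bash
python3 s.py
```

```text
t 10.5333 p [593.7 108.4  82.6] yaw 103.2 q6 -0.05 F [-0.4  0.9  1.8] M [ 0.14  0.1  -0.01] vel -0.155
```

Call:
play_rows:
  dp:
    - [0,0,0.01]
    - [0,0,0.02]
    - [0,0,0.03]
    - [0,0,0.04]
    - [0,0,0.04]
  rot:
    - [0,0,1.0]
    - [0,0,2.0]
    - [0,0,3.0]
    - [0,0,4.0]
    - [0,0,4.0]

```text
clock: 10.95
eef_pos: [593.8, 108.4, 81.0]
tcp_rot: [3.141, -0.0, 1.384]
contact_force: [-1.0, 0.9, -0.1]
opening: 0.554
grasp_force: 52.6
```

```bash
python3 s.py
```

```text
t 10.95 p [593.8 108.4  81. ] yaw 79.3 q6 0.37 F [-1.   0.9 -0.1] M [ 0.12 -0.02 -0.04] vel -0.186
```

Call:
play_rows:
  dp:
    - [0,0,0.01]
    - [0,0,0.02]
    - [0,0,0.03]
    - [0,0,0.04]
    - [0,0,0.042]
  rot:
    - [0,0,1.0]
    - [0,0,2.0]
    - [0,0,3.0]
    - [0,0,4.0]
    - [0,0,4.0]

```text
clock: 11.37
eef_pos: [593.8, 108.4, 79.4]
tcp_rot: [3.141, -0.0, 0.967]
contact_force: [-1.4, 0.7, 0.9]
opening: 0.555
grasp_force: 52.6
```

Call:
play_rows:
  dp:
    - [0,0,0.01]
    - [0,0,0.02]
    - [0,0,0.03]
    - [0,0,0.04]
    - [0,0,0.042]
  rot:
    - [0,0,1.0]
    - [0,0,2.0]
    - [0,0,3.0]
    - [0,0,4.0]
    - [0,0,4.0]

```text
clock: 11.78
eef_pos: [593.9, 108.4, 77.8]
tcp_rot: [3.141, -0.001, 0.55]
contact_force: [0.4, -0.1, 3.0]
opening: 0.552
grasp_force: 52.7
```

```bash
python3 s.py
```

```text
t 11.7833 p [593.9 108.4  77.8] yaw 31.5 q6 1.2 F [ 0.4 -0.1  3. ] M [ 0.02  0.02 -0.05] vel -0.17
```

Call:
play_rows:
  dp:
    - [0,0,0.01]
    - [0,0,0.02]
    - [0,0,0.03]
    - [0,0,0.03]
  rot:
    - [0,0,1.0]
    - [0,0,2.0]
    - [0,0,3.0]
    - [0,0,3.0]

```text
clock: 12.12
eef_pos: [593.9, 108.4, 76.6]
tcp_rot: [3.142, -0.001, 0.237]
contact_force: [-0.7, 0.2, 2.3]
opening: 0.552
grasp_force: 52.7
```

```bash
python3 s.py
```

```text
t 12.1167 p [593.9 108.4  76.6] yaw 13.6 q6 1.51 F [-0.7  0.2  2.3] M [ 0.02 -0.01 -0.01] vel -0.167
```

Call:
play_rows:
  dp:
    - [0,0,0.005]
    - [0,0,0.01]
    - [0,0,0.015]
    - [0,0,0.015]
  rot:
    - [0,0,0.5]
    - [0,0,1.0]
    - [0,0,1.5]
    - [0,0,1.5]

```text
clock: 12.45
eef_pos: [594.0, 108.3, 76.2]
tcp_rot: [3.142, -0.001, 0.083]
contact_force: [0.2, -1.2, 3.9]
opening: 0.552
grasp_force: 53.0
```

```bash
python3 s.py
```

```text
t 12.45 p [594.  108.3  76.2] yaw 4.8 q6 1.67 F [ 0.2 -1.2  3.9] M [-0.15 -0.02 -0.03] vel -0.063
```

Call:
play_rows:
  dp:
    - [0,0,0.003]
    - [0,0,0.006]
    - [0,0,0.01]
    - [0,0,0.01]
  rot:
    - [0,0,0.5]
    - [0,0,1.0]
    - [0,0,1.5]
    - [0,0,1.5]

```text
clock: 12.78
eef_pos: [594.1, 108.4, 76.2]
tcp_rot: [-3.141, -0.001, -0.074]
contact_force: [-0.3, -1.5, 7.9]
opening: 0.551
grasp_force: 53.5
```

```bash
python3 s.py
```

```text
t 12.7833 p [594.1 108.4  76.2] yaw -4.3 q6 1.82 F [-0.3 -1.5  7.9] M [-0.27  0.17 -0.06] vel -0.075
```

Call:
play_rows:
  dp:
    - [0,0,-0.01]
    - [0,0,-0.01]
    - [0,0,-0.01]
    - [0,0,-0.01]
  rot:
    - [0,0,0.3]
    - [0,0,0.6]
    - [0,0,0.9]
    - [0,0,0.9]

```text
clock: 13.12
eef_pos: [594.0, 108.4, 76.2]
tcp_rot: [-3.141, -0.001, -0.168]
contact_force: [0.8, -0.2, 5.2]
opening: 0.553
grasp_force: 53.1
```

```bash
python3 s.py
```

```text
t 13.1167 p [594.  108.4  76.2] yaw -9.6 q6 1.92 F [ 0.8 -0.2  5.2] M [-0.24 -0.06 -0.05] vel -0.029
```

Call:
play_rows:
  dp:
    - [0,0,0]
    - [0,0,0]
    - [0,0,0]
    - [0,0,0]
  rot:
    - [0,0,0.25]
    - [0,0,0.5]
    - [0,0,0.75]
    - [0,0,0.75]

```text
clock: 13.45
eef_pos: [594.0, 108.4, 76.2]
tcp_rot: [-3.141, -0.001, -0.247]
contact_force: [0.1, -1.6, 6.0]
opening: 0.552
grasp_force: 53.2
```

```bash
python3 s.py
```

```text
t 13.45 p [594.  108.4  76.2] yaw -14.2 q6 2.0 F [ 0.1 -1.6  6. ] M [-0.22  0.04 -0.11] vel -0.039
```

Call:
play_rows:
  dp:
    - [0,0,0]
    - [0,0,0]
    - [0,0,0]
  rot:
    - [0,0,0.25]
    - [0,0,0.5]
    - [0,0,0.5]

```text
clock: 13.7
eef_pos: [593.6, 108.4, 76.2]
tcp_rot: [-3.141, -0.0, -0.3]
contact_force: [-1.4, -1.3, 7.0]
opening: 0.55
grasp_force: 53.3
```

```bash
python3 s.py
```

```text
t 13.7 p [593.6 108.4  76.2] yaw -17.2 q6 2.05 F [-1.4 -1.3  7. ] M [-0.12  0.22 -0.12] vel -0.034
```

Call:
play_rows:
  dp:
    - [0,0,0]
    - [0,0,0]
    - [0,0,0]
  rot:
    - [0,0,0.2]
    - [0,0,0.4]
    - [0,0,0.4]

```text
clock: 13.95
eef_pos: [593.4, 108.6, 76.2]
tcp_rot: [-3.142, 0.0, -0.341]
contact_force: [-2.0, -0.0, 7.1]
opening: 0.55
grasp_force: 53.4
```

```bash
python3 s.py
```

```text
t 13.95 p [593.4 108.6  76.2] yaw -19.5 q6 2.09 F [-2.  -0.   7.1] M [-0.13  0.32 -0.04] vel -0.027
```

Call:
play_rows:
  dp:
    - [0,0,0]
    - [0,0,0]
    - [0,0,0]
  rot:
    - [0,0,0.2]
    - [0,0,0.4]
    - [0,0,0.4]

```text
clock: 14.2
eef_pos: [593.3, 108.6, 76.2]
tcp_rot: [3.142, 0.0, -0.382]
contact_force: [-1.9, 0.7, 7.9]
opening: 0.553
grasp_force: 53.4
```

```bash
python3 s.py
```

```text
t 14.2 p [593.3 108.6  76.2] yaw -21.9 q6 2.13 F [-1.9  0.7  7.9] M [0.01 0.33 0.16] vel -0.027
```

Call:
play_rows:
  dp:
    - [0,0,0]
    - [0,0,0]
    - [0,0,0]
  rot:
    - [0,0,0.2]
    - [0,0,0.4]
    - [0,0,0.4]

```text
clock: 14.45
eef_pos: [593.3, 108.6, 76.1]
tcp_rot: [3.141, 0.0, -0.424]
contact_force: [-2.2, 0.1, 7.7]
opening: 0.554
grasp_force: 53.4
```

```bash
python3 s.py
```

```text
t 14.45 p [593.3 108.6  76.1] yaw -24.3 q6 2.17 F [-2.2  0.1  7.7] M [-0.    0.41  0.39] vel -0.025
```

Torque has reached 0.39 N m, slightly over snug, so I'll relieve it a little.

Call:
play_rows:
  dp:
    - [0,0,0]
    - [0,0,0]
    - [0,0,0]
  rot:
    - [0,0,-0.15]
    - [0,0,-0.3]
    - [0,0,-0.3]

```text
clock: 14.7
eef_pos: [593.3, 108.7, 76.2]
tcp_rot: [-3.141, 0.001, -0.392]
contact_force: [-2.7, 0.8, 8.1]
opening: 0.551
grasp_force: 53.4
```

```bash
python3 s.py
```

```text
t 14.7 p [593.3 108.7  76.2] yaw -22.5 q6 2.14 F [-2.7  0.8  8.1] M [ 0.03  0.37 -0.15] vel 0.018
```

Call:
play_rows:
  dp:
    - [0,0,0]
    - [0,0,0]
    - [0,0,0]
  rot:
    - [0,0,0.08]
    - [0,0,0.14]
    - [0,0,0.14]

```text
clock: 14.95
eef_pos: [593.3, 108.6, 76.1]
tcp_rot: [3.142, 0.0, -0.407]
contact_force: [-2.2, 1.3, 6.8]
opening: 0.551
grasp_force: 53.4
```

```bash
python3 s.py
```

```text
t 14.95 p [593.3 108.6  76.1] yaw -23.3 q6 2.16 F [-2.2  1.3  6.8] M [0.04 0.42 0.38] vel -0.008
```

Call:
play_rows:
  dp:
    - [0,0,0]
    - [0,0,0]
  rot:
    - [0,0,-0.04]
    - [0,0,-0.04]

```text
clock: 15.12
eef_pos: [593.3, 108.6, 76.1]
tcp_rot: [-3.141, 0.001, -0.403]
contact_force: [-1.8, 0.9, 7.0]
opening: 0.553
grasp_force: 53.4
```

```bash
python3 s.py
```

```text
t 15.1167 p [593.3 108.6  76.1] yaw -23.1 q6 2.15 F [-1.8  0.9  7. ] M [ 0.02  0.37 -0.22] vel 0.003
```

Call:
play_rows:
  dp:
    - [0,0,0]
    - [0,0,0]
    - [0,0,0]
  rot:
    - [0,0,0]
    - [0,0,0]
    - [0,0,0]

```text
clock: 15.37
eef_pos: [593.3, 108.6, 76.1]
tcp_rot: [-3.141, 0.001, -0.403]
contact_force: [-1.7, 0.7, 7.3]
opening: 0.553
grasp_force: 53.4
```

```bash
python3 s.py
```

```text
t 15.3667 p [593.3 108.6  76.1] yaw -23.1 q6 2.15 F [-1.7  0.7  7.3] M [-0.01  0.37 -0.15] vel 0.001
```

Call:
play_rows:
  dp:
    - [0,0,0]
    - [0,0,0]
    - [0,0,0]
  rot:
    - [0,0,0.03]
    - [0,0,0.03]
    - [0,0,0.03]

```text
clock: 15.62
eef_pos: [593.3, 108.6, 76.1]
tcp_rot: [3.142, 0.001, -0.406]
contact_force: [-2.3, 2.1, 7.2]
opening: 0.55
grasp_force: 53.4
```

```bash
python3 s.py
```

```text
t 15.6167 p [593.3 108.6  76.1] yaw -23.2 q6 2.15 F [-2.3  2.1  7.2] M [0.04 0.35 0.17] vel 0.0
```

Call:
play_rows:
  dp:
    - [0,0,0]
    - [0,0,0]
    - [0,0,0]
    - [0,0,0]
    - [0,0,0]
  rot:
    - [0,0,0]
    - [0,0,0]
    - [0,0,0]
    - [0,0,0]
    - [0,0,0]
  fingers: 1

```text
clock: 16.03
eef_pos: [593.5, 108.3, 75.6]
tcp_rot: [3.141, 0.0, -0.412]
contact_force: [-0.7, -1.3, -0.2]
opening: 1.0
grasp_force: 0.0
```

```bash
python3 s.py; python3 - <<'E'
from h import *
S=optics.grab_frame("scene")
cv2.imwrite("pics/c4.png",crop(S,305,140,32,9))
E
```

```text
t 16.0333 p [593.5 108.3  75.6] yaw -23.6 q6 2.16 F [-0.7 -1.3 -0.2] M [-0.03 -0.   -0.  ] vel 0.008
```

View pics/c4.png

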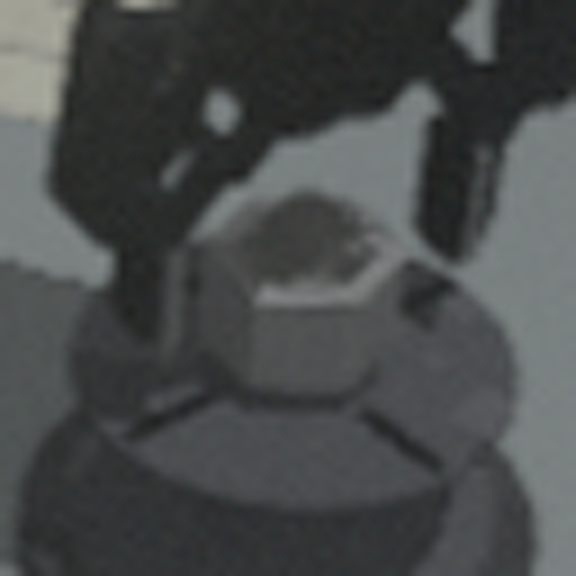

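The nut is level on the boss, with its near bottom edge at about (305,400) in the crop, and the fingers are clear of it. I'll regrip briefly without down-pressure to check the snugness.

Call:
play_rows:
  dp:
    - [0,0,-0.02]
    - [0,0,-0.02]
    - [0,0,-0.02]
    - [0,0,-0.02]
    - [0,0,-0.02]
  rot:
    - [0,0,0]
    - [0,0,0]
    - [0,0,0]
    - [0,0,0]
    - [0,0,0]
  fingers: 0.4
  grip_force: 50

```text
clock: 16.5
eef_pos: [593.7, 108.5, 76.9]
tcp_rot: [-3.141, -0.0, -0.413]
contact_force: [-1.3, 1.3, 4.3]
opening: 0.551
grasp_force: 53.0
```

Call:
play_rows:
  dp:
    - [0,0,0]
    - [0,0,0]
    - [0,0,0]
  rot:
    - [0,0,0]
    - [0,0,0]
    - [0,0,0]

```text
clock: 16.75
eef_pos: [593.7, 108.5, 76.9]
tcp_rot: [-3.141, -0.0, -0.413]
contact_force: [-1.9, 0.5, 5.9]
opening: 0.55
grasp_force: 53.2
```

```bash
python3 s.py
```

```text
t 16.75 p [593.7 108.5  76.9] yaw -23.7 q6 2.16 F [-1.9  0.5  5.9] M [0.18 0.27 0.25] vel 0.001
```

Call:
play_rows:
  dp:
    - [0,0,0]
    - [0,0,0]
    - [0,0,0]
  rot:
    - [0,0,0.03]
    - [0,0,0.05]
    - [0,0,0.05]

```text
clock: 17.0
eef_pos: [593.7, 108.5, 76.9]
tcp_rot: [-3.142, -0.0, -0.418]
contact_force: [-1.1, 1.9, 5.7]
opening: 0.551
grasp_force: 53.4
```

```bash
python3 s.py
```

```text
t 17.0 p [593.7 108.5  76.9] yaw -23.9 q6 2.17 F [-1.1  1.9  5.7] M [0.2  0.29 0.43] vel -0.002
```

The torque rises at once, so the nut is tight. I'll relieve it slightly, open the fingers and go straight up.

Call:
play_rows:
  dp:
    - [0,0,0]
    - [0,0,0]
  rot:
    - [0,0,-0.03]
    - [0,0,-0.03]

```text
clock: 17.17
eef_pos: [593.7, 108.5, 76.9]
tcp_rot: [-3.141, -0.0, -0.415]
contact_force: [-1.3, 1.0, 5.7]
opening: 0.55
grasp_force: 53.3
```

Call:
play_rows:
  dp:
    - [0,0,0]
    - [0,0,0]
    - [0,0,0]
    - [0,0,0]
    - [0,0,0]
  rot:
    - [0,0,0]
    - [0,0,0]
    - [0,0,0]
    - [0,0,0]
    - [0,0,0]
  fingers: 1

```text
clock: 17.58
eef_pos: [593.6, 108.3, 76.5]
tcp_rot: [3.141, 0.0, -0.416]
contact_force: [0.2, -0.3, -0.9]
opening: 0.999
grasp_force: 0.0
```

Call:
play_rows:
  dp:
    - [0,0,-0.3]
    - [0,0,-0.9]
    - [0,0,-1.6]
    - [0,0,-2.4]
    - [0,0,-3.2]
  rot:
    - [0,0,0]
    - [0,0,0]
    - [0,0,0]
    - [0,0,0]
    - [0,0,0]

```text
clock: 18.0
eef_pos: [593.2, 108.3, 206.6]
tcp_rot: [3.141, 0.0, -0.415]
contact_force: [1.0, -0.2, 0.0]
opening: 1.001
grasp_force: 0.0
```

Call:
play_rows:
  dp:
    - [0,0,0]
    - [0,0,0]
    - [0,0,0]
    - [0,0,0]
  rot:
    - [0,0,0]
    - [0,0,0]
    - [0,0,0]
    - [0,0,0]

```text
clock: 18.33
eef_pos: [592.8, 108.2, 203.7]
tcp_rot: [3.141, 0.001, -0.415]
contact_force: [-0.0, -0.2, 0.6]
opening: 1.0
grasp_force: 0.0
```

```bash
python3 s.py; python3 - <<'E'
from h import *
S=optics.grab_frame("scene")
cv2.imwrite("pics/c5.png",crop(S,305,140,32,9))
E
```

```text
t 18.3333 p [592.8 108.2 203.7] yaw -23.8 q6 2.16 F [-0.  -0.2  0.6] M [-0.05  0.04 -0.04] vel -0.001
```

View pics/c5.png

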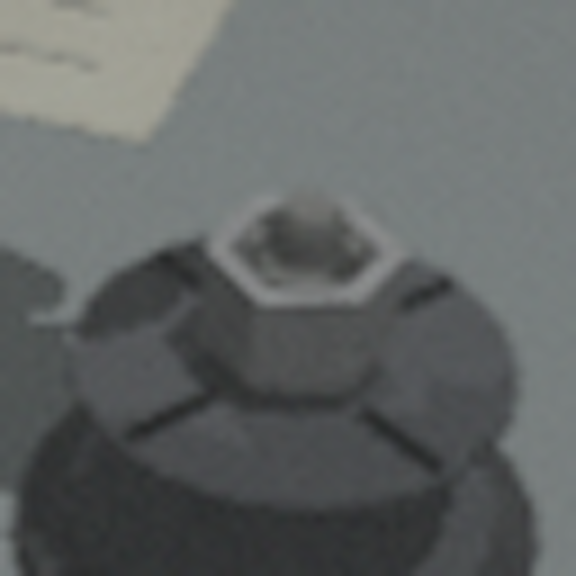

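The nut sits level and home on the boss, with its top centred near (305,250) and the axle tip showing through. The gripper is clear, so I'm handing in.

```bash
python3 -c "
from rig import r
print(r.sign_off())"
```

```text
the job is handed in; nothing more can be done
None
```

The job is handed in, though no verdict came back: the nut is run fully home, level and tight on the reel, and the gripper is clear. It dropped straight into the thread, so no backward turn was needed. Tightening peaked at about 0.43 N m, above the 0.25 N m limit you gave, so the "never force it" condition may not be met. I never went near the screwdriver, relay or jar.

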